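# Seal the green canister to its clutch click

### The arm

A 6-joint arm with a two-finger parallel gripper is mounted at the origin on a cart in front of the work surface, level with it; the furniture and walls round the work are solid. World frame = base frame: x ahead of the robot, y to its left, z up, the work surface at z = 0. Lengths are in m, angles in rad, forces in N, time in s.
With the tool pointing down it reaches from about 0.35 to 0.925 m from the base axis. Payload 6.4 kg.
Tool frame: the origin (TCP) lies on the centre line of the jaws, within the pads' length; the fingertips stand ahead of it and the grasp point (between the pads) lies 5 mm behind it (manip.nose_length is the z of the fingertips in the tool frame, in m); z points along the fingers, y is the direction in which the jaws open and shut (so a half turn about z gives the same grasp; the last joint's range is limited). The gripper opens to 85 mm and grips with 20 to 120 N. Pads are 22 mm wide; open, the fingers measure 114 mm over their backs; the gripper's body (76 mm by 85 mm) begins 54 mm behind the grasp point. The pads swing forward as they close: fully open they stand 13 mm farther back than shut.
Start: joints at [-1.3, 0.245, 1.558, -0, 1.339, -0.174], TCP at [0.28, -0.587, 0.245] pointing down, gripper open.
Joint ranges: [-3.13, 3.13], [-1.02, 2.26], [0.13, 2.54], [-0.95, 4.09], [0.21, 2.88], [-2.74, 2.74]. Speed limits (rad/s): [2.57, 2.57, 3.14, 3.14, 3.14, 3.14].

### API

Orientations are given as a rotation vector (axis times angle).
In Python, from rig import manip, vision, spotter gives the robot as it stands. The module is installed in compiled form; this text tells all that it offers.
- The arm moves only by the shell command python3 -m inch 'ROWS' [FORCE]. ROWS is JSON, one flat list of numbers, 7 for each row, row after row: the turn, a rotation vector about the tool's x, y, z in degrees, then the shift along the tool's x, y, z in units of 40 mm (1.0 is 40 mm), then the finger opening in mm, from 0 to 85.4. In form: [rx, ry, rz, x, y, z, claw, rx, ry, rz, x, y, z, claw, ...]. A call has 1 to 8 rows; each row shifts and turns the pose as measured when the row begins, along the tool's axes as they then stand; what a row does not reach is not made up. A row lasts 1/10 s, in which the tool goes at most 50 mm and 8.59 degrees, less where a joint would pass 70% of its speed; a pose out of reach is approached as far as the arm can. A call is refused whole if a number of a shift passes 1 or a number of a turn 8.59, either way. A call with a gripper value outside its range is refused whole. The fingers move at their own pace and stop on an object; FORCE is the grip in N (left out, the last holds). Time passes only in rows, so rows that do not move let the fingers close. It gives the time, the measured TCP pose, the force and the opening at its end, in the units of the state.
- manip.read_state(): the state, without advancing time (a new reading comes with each control period).
- vision.capture(name): name is "scene" or "top"; returns the picture (480x640x3 uint8, blue, green, red); there is no depth.
- vision.camera_params(name): a dict with "fx", "fy", "cx", "cy" (pixels), "view" (4x4, takes a point from world to camera coordinates). Camera axes: x right, y down, z forward; pixel columns grow to the right and rows downward; lengths in m; the calibration is good to about 2 mm. A picture is of the moment at which its call begins. camera_params takes no time and is no camera call.
- manip.job_done(): hands the job in, once; it reports no verdict.
Trained networks look in the newest picture that a camera, given by its name, has taken for a name from the list of things; names that differ only in an ending like _2 or _b are one class to them, and where a whole thing is asked for, a point or a joint stands for the part that bears it (a point fixed in the world has none). Each returns a list of dicts, best first, with "confidence" (0 to 1); they miss things now and then, are a little off and sometimes report something else, mostly with a low value. They report only what shows in the picture. A call takes as long as a camera call.
- spotter.silhouettes(thing, camera): "pixels" (480x640 bool, what is visible of it) and "rect" ([left, top, width, height] as shares, 0 to 1, of the picture: columns of its width, rows of its height, round what is visible of it).
- spotter.landmark_of(thing, camera): "location" ([row, column] as shares, 0 to 1, of the picture: columns of its width, rows of its height: a listed point, or the origin of a listed thing).
The state is a dict: "t": time; "qpos": joint angles; "joint_vel": joint speeds; "effort": joint torques, N m; "ee_pos": TCP position; "tcp_rot": TCP orientation; "wrist_force": force on the tool from outside, world axes, zero at the start; "wrist_torque": the same for the moment, N m; "finger_gap": finger opening in m.
Only numpy, scipy, OpenCV 4.12 (cv2) and the standard library are available. Lean on these libraries where they do the work, as an engineer would, in place of code of your own. Each camera call takes 0.05 s, during which the arm holds its last target. There are 200 camera calls.

### The job

The lid of the green canister on the pantry worktop is still loose, with its red seal showing. Turn the black clutch knob on top of it clockwise until the lid is drawn right down and the clutch then clicks over, once or at most twice, and let go. The white canister is already sealed: do not turn its knob.

Things in the scene. Friction and masses are not known exactly. Their poses are not given: they have to be found in the camera images.
- green_knob (a point): Knob on top of the fixed green canister (102 mm wide, 175 high; green ring on its wooden lid): an upright black bar 46 x 14 mm, 38 high, white line at one end, on a disc 48 mm wide. Point: on the vertical turning axis, at grip height, 11 mm below the bar's top, 25 above the disc. x runs along the bar (white line at -x), y across its 14 mm, z up; turns with the knob, whose height stays the same.
- green_screw (a joint): Turn of the green canister's screw, rad, growing clockwise from above; starts at 0.2 to 0.45, tight stop at 0.90. It turns with the knob against friction of about 0.12 N m, stays where it is left, and draws the lid down 10 mm per rad: 4 to 7 mm of red seal show at the start, none when tight.
- green_clutch (a joint): Slip of the green knob on its screw, rad, growing clockwise from above; 0 at the start (knob angle = screw + clutch). Once the screw is at its stop, 0.16 N m makes it click on by a tooth of 30 degrees; past half a tooth it runs on by itself when let go, to rest at 0.52 (one click) or 1.05 (two). To one click the knob turns 1.0 to 1.25 rad in all.
- white_pointer (a point): The white canister is the same but for its colour, and already sealed (no red shows); its centre is at least 350 mm from the green one's, and either may stand on the left. Point: outer end of the white line on its knob, on the bar's end face, 23 mm from the turning axis, at grip height; x along the bar, z up. It must stay where it is.

How it is judged:
On the way, in this order (a step that is already met when the one before it is completed fails the run):
1. the green canister's lid is drawn right down (value of joint green_screw above 0.8 rad).
2. its clutch has clicked over (value of joint green_clutch above 0.35 rad).
At the end, for the whole second after the job is handed in: The screw of the green canister stands within 10 degrees (0.18 rad) of its tight stop, and its clutch rests one or two clicks on (between 0.35 and 1.25 rad) (value of joint green_screw above 0.72 rad and value of joint green_clutch between 0.35 and 1.25 rad); the robot touches nothing.
It fails at once if the knob of the white canister was turned (its pointer moved more than 10 mm) (distance of white_pointer from where it was at the start of the episode above 0.01 m).
It also fails if it takes over 35 s, if anything falls off the work surface, if the arm or the gripper's body presses on something with over 40 N, if the wrist force passes 120 N, or if a joint passes its speed limit or range.

## Working session

There is one attempt and no reset: what is moved stays moved. The work goes in short steps, Python scripts to look and compute and a shell command to move; the robot and the scene stay as the last step left them, time stands still between calls to the robot, and variables do not carry over. Pictures are saved under pics/ and viewed, on a budget of 10 in all, crops included, one or two more only if the job needs it, and the job is handed in when it is done.

```bash
mkdir -p pics
cat > h.py <<'E'
import numpy as np, cv2
from rig import manip, vision, spotter
from scipy.spatial.transform import Rotation as R
def ray(cam,u,v):
    p=vision.camera_params(cam); V=np.array(p["view"]); r=V[:3,:3]; c=-r.T@V[:3,3]
    return c, r.T@np.array([(u-p["cx"])/p["fx"],(v-p["cy"])/p["fy"],1])
def onz(cam,u,v,z):
    c,d=ray(cam,u,v); return c+d*(z-c[2])/d[2]
def proj(cam,P):
    p=vision.camera_params(cam); V=np.array(p["view"]); q=V[:3,:3]@P+V[:3,3]
    return p["fx"]*q[0]/q[2]+p["cx"],p["fy"]*q[1]/q[2]+p["cy"]
def tri(r1,r2):
    A=np.zeros((3,3));b=np.zeros(3)
    for c,d in (r1,r2):
        d=d/np.linalg.norm(d);M=np.eye(3)-np.outer(d,d);A+=M;b+=M@c
    return np.linalg.solve(A,b)
E
python3 - <<'E'
from h import *
s=manip.read_state();print({k:np.round(v,3) for k,v in s.items()},manip.nose_length)
for c in("scene","top"):
    im=vision.capture(c);cv2.imwrite(f"pics/{c}0.png",im)
    print(c,np.round(ray(c,320,240),3).tolist())
L={}
for t in("green_knob","white_pointer"):
    for c in("scene","top"):
        for d in spotter.landmark_of(t,c)[:3]:
            v,u=d["location"];u*=640;v*=480;print(t,c,round(u,1),round(v,1),d["confidence"]);L.setdefault((t,c),ray(c,u,v))
    if (t,"scene") in L and (t,"top") in L: print(t,tri(L[t,"scene"],L[t,"top"]))
E
```

```text
{'t': np.float64(0.0), 'qpos': array([-1.3  ,  0.246,  1.559, -0.   ,  1.339, -0.174]), 'joint_vel': array([-0.001, -0.   , -0.002, -0.   , -0.001,  0.001]), 'effort': array([ 2.0000e-03, -4.2951e+01, -3.2613e+01, -0.0000e+00,  5.0000e-03,
       -0.0000e+00]), 'ee_pos': array([ 0.28 , -0.586,  0.244]), 'tcp_rot': array([-3.062, -0.693,  0.   ]), 'wrist_force': array([0.111, 0.195, 0.261]), 'wrist_torque': array([0.04 , 0.009, 0.038]), 'finger_gap': np.float64(0.085)} 0.014
scene [[-0.182, 0.531, 0.563], [0.668, -0.613, -0.422]]
top [[0.307, 0.009, 1.434], [0.066, 0.005, -0.998]]
green_knob top 422.2 237.4 0.88
white_pointer scene 220.0 312.3 0.7
white_pointer top 210.6 247.3 0.88
white_pointer top 420.8 238.2 0.43
white_pointer [0.37917002 0.24838555 0.15361056]
```

View pics/scene0.png

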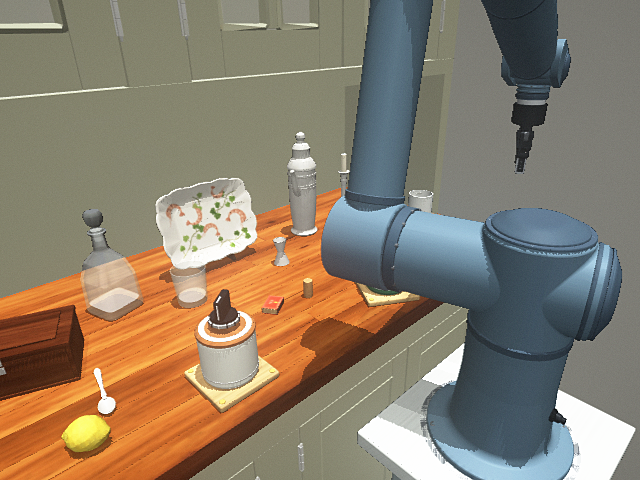

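View pics/top0.png

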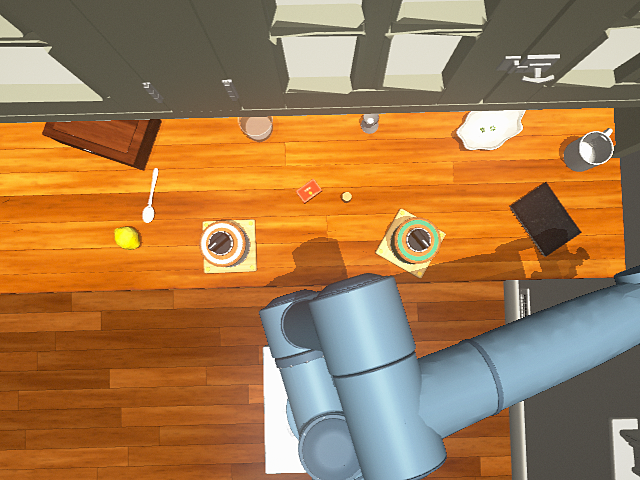

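The scene picture shows the white canister at (228,345) with its knob at (222,310); the arm hides the green one. The top picture shows the white knob near (221,242) and the green one near (420,239). Next I'll enlarge the top views and work out the height.

Run:
```python
from h import *
t=cv2.imread("pics/top0.png");s=cv2.imread("pics/scene0.png")
f=lambda im,u,v,n,k:cv2.resize(im[v-n:v+n,u-n:u+n],None,fx=k,fy=k,interpolation=cv2.INTER_CUBIC)
a=f(t,419,240,20,10);b=f(s,225,335,50,8)[:,:]
c=np.zeros((600,800,3),np.uint8);c[:400,:400]=a;b=cv2.resize(b,(400,400));c[:400,400:]=b
cv2.imwrite("pics/crop.png",c)
for z in(.15,.165,.175): print(z,onz("top",421,238.5,z).round(3),onz("top",221,242,z).round(3))
for z in(.15,.165,.175):print(z,[np.round(proj("scene",onz("top",220,242,z)),1)])
for n in("green_knob","white_pointer"):
  for d in spotter.silhouettes(n,"top")[:2]:
    p=d["pixels"];print(n,d["confidence"],p.sum(),np.argwhere(p).mean(0)[::-1])
```

```text
0.15 [ 0.389 -0.203  0.15 ] [0.393 0.23  0.15 ]
0.165 [ 0.388 -0.2    0.165] [0.392 0.227 0.165]
0.175 [ 0.387 -0.199  0.175] [0.391 0.226 0.175]
0.15 [array([221.8, 306.8])]
0.165 [array([222.4, 299. ])]
0.175 [array([222.8, 293.6])]
green_knob 0.92 389 [419.16452442 239.85089974]
white_pointer 0.6 405 [219.60740741 242.54074074]
```

View pics/crop.png

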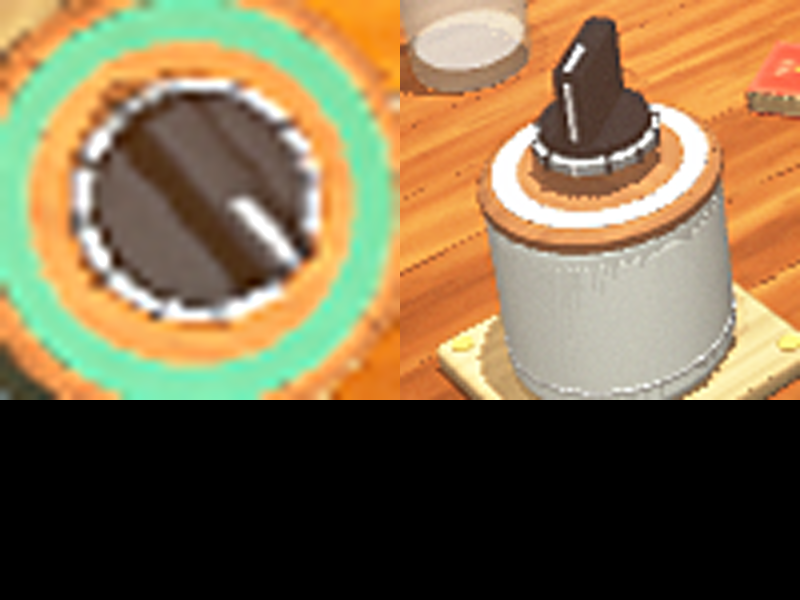

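Green knob: the bar's top face runs from about (414,232) to (429,246.5) in the top picture, with the white line at the lower right. The white knob's top fits z≈0.175 in the scene view, so grip height is about 0.164.

```bash
cat >> h.py <<'E'
def delta(xy,z,bar):  # bar: angle of bar in world (mod pi)
    s=manip.read_state();M=R.from_rotvec(s["tcp_rot"]).as_matrix()
    d=np.array([xy[0],xy[1],z])-s["ee_pos"]; yx=np.arctan2(M[1,0],M[0,0])
    turn=-np.degrees((bar-yx+np.pi/2)%np.pi-np.pi/2)   # about tool z (down); tool x along bar
    print("tcp",s["ee_pos"].round(4),"tool x yaw",np.degrees(yx).round(1),"rz",turn.round(1),"q",s["qpos"].round(2),"F",s["wrist_force"].round(1),s["wrist_torque"].round(2))
    print("shift tool (units):",(M.T@d/.04).round(2),"M z",M[:,2].round(3),"t",s["t"])
E
python3 - <<'E'
from h import *
a=onz("top",429,246.5,.175);b=onz("top",414,232,.175);l0=onz("top",422.5,240,.175);l1=onz("top",428.5,246.2,.175)
print(a,b,np.linalg.norm(a-b),(a+b)/2);d=b-a;e=l0-l1
print(np.degrees(np.arctan2(d[1],d[0])),np.degrees(np.arctan2(e[1],e[0])))
delta(((a+b)/2)[:2],.245,np.arctan2(e[1],e[0]))
E
```

```text
[ 0.37002832 -0.21516946  0.175     ] [ 0.40168912 -0.1844094   0.175     ] 0.044142806054494145 [ 0.38585872 -0.19978943  0.175     ]
44.17327670189852 42.24409215621491
tcp [ 0.2797 -0.5867  0.2451] tool x yaw 25.5 rz -16.8 q [-1.3   0.25  1.56  0.    1.34 -0.17] F [-0.2 -0.3 -0.5] [ 0.01  0.01 -0.04]
shift tool (units): [ 6.56 -7.59  0.01] M z [-0.  0. -1.] t 0.4
```

```bash
python3 -m inch '[0,0,0,0.65,-0.75,0,50, 0,0,0,0.65,-0.75,0,50, 0,0,0,0.65,-0.75,0,50, 0,0,0,0.65,-0.75,0,50, 0,0,0,0.65,-0.75,0,50, 0,0,0,0.65,-0.75,0,50, 0,0,0,0.65,-0.75,0,50, 0,0,0,0.65,-0.75,0,50]' 40
python3 -c "
from h import *
delta((.386,-.2),.245,np.radians(43))"
```

```text
t: 1.2
ee_pos: [0.3654, -0.2741, 0.2445]
tcp_rot: [3.065, 0.679, 0.002]
wrist_force: [0.7, -0.6, 0.7]
finger_gap: 0.0501
tcp [ 0.3654 -0.2741  0.2445] tool x yaw 25.0 rz -18.0 q [-0.89 -0.23  2.04 -0.    1.33  0.24] F [ 0.7 -0.6  0.7] [-0.03 -0.02  0.03]
shift tool (units): [ 1.25 -1.46 -0.01] M z [ 0.001 -0.002 -1.   ] t 1.2
```

```bash
python3 -m inch '[0,0,0,0.6,-0.7,0,50, 0,0,0,0.6,-0.7,0,50, 0,0,-8,0,0,0,50, 0,0,-8,0,0,0,50, 0,0,0,0,0,0,50]'
python3 - <<'E'
from h import *
delta((.386,-.2),.195,np.radians(43))
ims=[]
for c in("scene","top"):
    im=vision.capture(c)
    P=np.array([.386,-.2,.16]);u,v=map(int,proj(c,P));print(c,u,v)
    n=30 if c=="top" else 60
    u=min(u,640-n);ims.append(cv2.resize(im[v-n:v+n,u-n:u+n],(400,400),interpolation=cv2.INTER_CUBIC))
    for d in spotter.landmark_of("green_knob",c)[:2]: print(c,d["location"][1]*640,d["location"][0]*480,d["confidence"])
cv2.imwrite("pics/b.png",np.hstack(ims))
E
```

```text
t: 1.7
ee_pos: [0.3865, -0.195, 0.2453]
tcp_rot: [2.929, 1.123, 0.005]
wrist_force: [0.5, -0.2, 0.1]
finger_gap: 0.0501
tcp [ 0.3865 -0.195   0.2453] tool x yaw 41.9 rz -1.1 q [-0.73 -0.3   2.09  0.    1.34  0.11] F [ 0.5 -0.2  0.1] [ 0.05 -0.   -0.05]
shift tool (units): [-0.1   0.08  1.26] M z [ 0.004 -0.003 -1.   ] t 1.7
scene 387 229
scene 386.688 228.192 0.49
top 420 239
top 419.20000000000005 236.88 0.61
```

View pics/b.png

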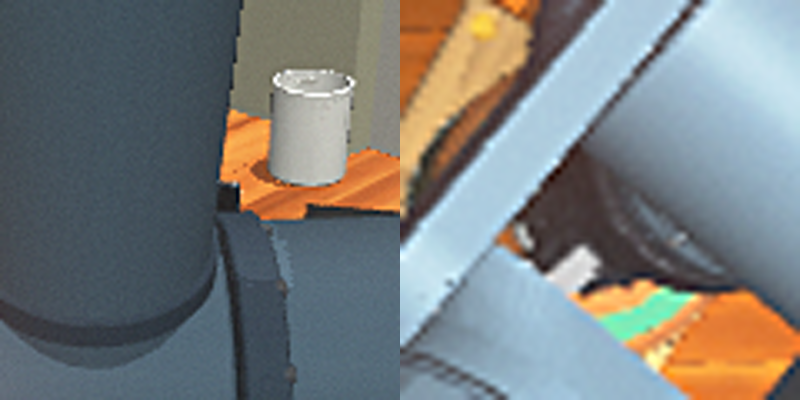

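Both views are blocked by the arm: the scene crop shows only links, and the top crop shows just a bit of green ring. The measured position has ample margin (±18 mm), so I'll descend while watching the force.

```bash
python3 -m inch '[0,0,-1,-0.1,0.08,0.5,50, 0,0,0,0,0,0.5,50, 0,0,0,0,0,0.4,50, 0,0,0,0,0,0.3,50, 0,0,0,0,0,0,50]'
python3 -c "
from h import *
delta((.386,-.2),.161,np.radians(43))"
```

```text
t: 2.4
ee_pos: [0.386, -0.2036, 0.1759]
tcp_rot: [2.925, 1.128, 0.006]
wrist_force: [-0.6, 0.7, 0.0]
finger_gap: 0.0499
tcp [ 0.386  -0.2036  0.1759] tool x yaw 42.2 rz -0.8 q [-0.75 -0.21  2.15  0.    1.19  0.09] F [-0.6  0.7  0. ] [-0.03  0.04 -0.04]
shift tool (units): [ 0.06 -0.07  0.37] M z [ 0.006 -0.005 -1.   ] t 2.4
```

```bash
python3 -m inch '[0,0,0,0.06,-0.07,0.18,50, 0,0,0,0,0,0.18,50, 0,0,0,0,0,0,50]' 30
python3 -m inch '[0,0,0,0,0,0,10, 0,0,0,0,0,0,10, 0,0,0,0,0,0,10, 0,0,0,0,0,0,10]' 30
python3 -c "
from h import *
delta((.386,-.2),.161,np.radians(43))"
```

```text
t: 2.7
ee_pos: [0.3867, -0.2005, 0.1618]
tcp_rot: [2.924, 1.125, 0.008]
wrist_force: [-0.0, -0.4, 0.2]
finger_gap: 0.05
t: 3.1
ee_pos: [0.3872, -0.2009, 0.1628]
tcp_rot: [2.922, 1.124, 0.009]
wrist_force: [0.6, -1.1, -3.0]
finger_gap: 0.0136
tcp [ 0.3872 -0.2009  0.1628] tool x yaw 42.1 rz -0.9 q [-0.74 -0.19  2.16  0.    1.16  0.1 ] F [ 0.6 -1.1 -3. ] [-0.01 -0.01 -0.  ]
shift tool (units): [-0.01 -0.04  0.04] M z [ 0.009 -0.008 -1.   ] t 3.1
```

```bash
python3 -m inch '[0,0,4,0,0,0,10, 0,0,6,0,0,0,10, 0,0,6,0,0,0,10, 0,0,6,0,0,0,10, 0,0,6,0,0,0,10]'
python3 -c "
from h import *
delta((.386,-.2),.161,np.radians(43))"
```

```text
t: 3.6
ee_pos: [0.3872, -0.201, 0.1627]
tcp_rot: [3.112, 0.358, 0.013]
wrist_force: [0.3, -0.6, -1.2]
finger_gap: 0.0132
tcp [ 0.3872 -0.201   0.1627] tool x yaw 13.1 rz -29.9 q [-0.74 -0.19  2.16 -0.    1.16  0.6 ] F [ 0.3 -0.6 -1.2] [-0.01 -0.02  0.09]
shift tool (units): [-0.02 -0.03  0.04] M z [ 0.009 -0.009 -1.   ] t 3.6
```

```bash
for i in 1 2 3 4 5; do python3 -m inch '[0,0,5,0,0,0,10]' >/dev/null; python3 -c "
from h import *
delta((.386,-.2),.161,np.radians(43))"|head -1|cut -c1-200; done
```

```text
tcp [ 0.3872 -0.201   0.1628] tool x yaw 7.9 rz -35.1 q [-0.74 -0.19  2.16 -0.    1.16  0.69] F [ 0.5 -0.2 -1.9] [0.09 0.03 0.11]
tcp [ 0.3872 -0.201   0.1627] tool x yaw 2.7 rz -40.3 q [-0.74 -0.19  2.16 -0.    1.16  0.78] F [-0.5 -0.4 -1.2] [-0.    0.09  0.35]
tcp [ 0.3872 -0.201   0.1628] tool x yaw -2.5 rz -45.5 q [-0.74 -0.19  2.16 -0.    1.16  0.87] F [ 1.1 -0.4 -1.2] [-0.06 -0.    0.17]
tcp [ 0.3872 -0.201   0.1627] tool x yaw -7.7 rz -50.7 q [-0.74 -0.19  2.16 -0.    1.16  0.96] F [ 0.7 -0.4 -0.6] [ 0.01 -0.02  0.08]
tcp [ 0.3872 -0.201   0.1628] tool x yaw -12.9 rz -55.9 q [-0.74 -0.19  2.16 -0.    1.16  1.06] F [ 0.3 -0.7 -1.2] [ 0. -0.  0.]
```

Torque peaked at about 39° turned, where the stop and clutch begin, and has now dropped to zero near half a tooth. I'll carry on to about 70°.

```bash
for i in 1 2; do python3 -m inch '[0,0,7,0,0,0,10]' >/dev/null; python3 -c "
from h import *
delta((.386,-.2),.161,np.radians(43))"|head -1|cut -c1-200; done
python3 -m inch '[0,0,0,0,0,0,10]'; python3 -c "
from h import *
delta((.386,-.2),.161,np.radians(43))"
```

```text
tcp [ 0.3871 -0.201   0.1627] tool x yaw -20.1 rz -63.1 q [-0.74 -0.19  2.16 -0.    1.16  1.18] F [ 0.5  0.1 -0.6] [-0.    0.07  0.02]
tcp [ 0.3871 -0.201   0.1627] tool x yaw -27.4 rz -70.4 q [-0.74 -0.19  2.16 -0.    1.16  1.31] F [ 1.  -0.8 -1.1] [0.01 0.02 0.13]
t: 4.4
ee_pos: [0.3871, -0.2011, 0.1627]
tcp_rot: [3.046, -0.743, 0.017]
wrist_force: [1.3, -1.7, -1.7]
finger_gap: 0.0133
tcp [ 0.3871 -0.2011  0.1627] tool x yaw -27.4 rz -70.4 q [-0.74 -0.19  2.16 -0.    1.16  1.31] F [ 1.3 -1.7 -1.7] [-0.01  0.04  0.06]
shift tool (units): [-0.04 -0.01  0.04] M z [ 0.009 -0.009 -1.   ] t 4.4
```

```bash
python3 -m inch '[0,0,0,0,0,0,50, 0,0,0,0,0,0,50, 0,0,0,0,0,0,50]'
python3 -m inch '[0,0,0,0,0,-0.5,50, 0,0,0,0,0,-0.7,50, 0,0,0,0,0,-0.7,50, 0,0,0,0,0,-0.4,50]'
python3 -m inch '[0,0,0,0.4,0.85,0,50, 0,0,0,0.4,0.85,0,50, 0,0,0,0.4,0.85,0,50, 0,0,0,0.4,0.85,0,50, 0,0,0,0.4,0.85,0,50, 0,0,0,0.4,0.85,0,50, 0,0,0,0,0,0,50]'
python3 - <<'E'
from h import *
delta((.386,-.2),.161,np.radians(43))
s=vision.capture("scene");t=vision.capture("top");u,v=map(int,proj("scene",np.array([.386,-.2,.14])))
a=cv2.resize(t[220:260,399:439],(400,400),interpolation=cv2.INTER_CUBIC)
b=cv2.resize(s[v-60:v+60,u-60:u+60],(400,400),interpolation=cv2.INTER_CUBIC);cv2.imwrite("pics/e.png",np.hstack([a,b]))
E
```

```text
t: 4.7
ee_pos: [0.3874, -0.2012, 0.1632]
tcp_rot: [3.047, -0.734, 0.018]
wrist_force: [0.1, -0.2, -0.2]
finger_gap: 0.0501
t: 5.1
ee_pos: [0.385, -0.199, 0.2554]
tcp_rot: [3.052, -0.73, 0.009]
wrist_force: [-0.7, -0.3, 1.0]
finger_gap: 0.0501
t: 5.8
ee_pos: [0.3807, -0.4341, 0.263]
tcp_rot: [3.05, -0.713, 0.024]
wrist_force: [-0.3, 0.4, -0.6]
finger_gap: 0.0499
tcp [ 0.3807 -0.4341  0.263 ] tool x yaw -26.3 rz -69.3 q [-1.05  0.05  1.74  0.    1.33  0.98] F [-0.3  0.4 -0.6] [ 0.02 -0.01  0.03]
shift tool (units): [-2.52 -5.32  2.48] M z [ 0.013 -0.013 -1.   ] t 5.8
```

View pics/e.png

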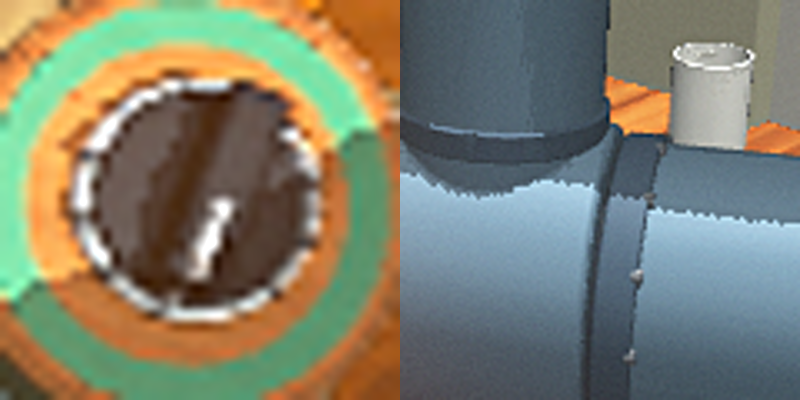

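The top crop shows the white line now running from (222,202) to (195,275), about 65° clockwise from where it started. It settled slightly back from the 69.5° I turned it to, as a click position would. The scene crop shows only the arm. The gripper is clear, so I'm handing in.

Run:
```python
from h import *
for d in spotter.landmark_of("white_pointer","top")[:2]: print(d["location"][1]*640,d["location"][0]*480,d["confidence"])
print(manip.job_done())
```

```text
209.408 250.608 0.89
the job is handed in; nothing more can be done
None
```

I turned the green knob about 69.5° clockwise, let go, backed the gripper well clear and handed the job in at about 6 s. By all the signs I could see, the lid is tight and the clutch is one click on.

- **Turn and torque:** torque peaked at about 39° turned, fell to zero near 55° and rose again by 69.5°. That fits the screw reaching its stop and the clutch slipping over one tooth.
- **Resting angle:** after letting go, the white line sat about 65° (1.13 rad) from its start. That is within the 1.0–1.25 rad given for one click.
- **Contact:** the wrist force read about zero after I backed off. While I was gripping and turning, it stayed at about 3 N or less in the readings.
- **Not confirmed:** the arm hid the green canister from the scene camera, so I never saw directly that the red seal was gone.
- **Slight disagreement:** the detector put the white pointer at (209.4, 250.6), against (210.6, 247.3) at the start. That is about 3.5 pixels, or roughly 8 mm. The gripper never came near that canister, so I take it as detector noise.

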